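# Square up a screw-on shelf sign

### The job

On the book-sorting table, the wide (landscape) sign on the oblong foot was left part-screwed and askew. Screw its frame clockwise, seen from above, until the card faces straight out over the lipped front edge of its foot, with the frame square to the foot; there is no stop to feel, so stop turning there and let go. Leave the portrait sign on the round foot standing where it is.

Things in the scene. Friction and masses are not known exactly. Their poses are not given: they have to be found in the camera images.
- frame (a joint): turn of the wide sign frame on its vertical thread, rad: 0 = card faces straight over the lipped front edge of the foot (square); negative = still that far to screw clockwise (seen from above); grows clockwise, and the thread runs on past 0 without a stop. The start is between -1.3 and -0.65, so one grasp does it. It sinks 1 mm per rad screwed in, stays where it is left, and takes about 0.1 N m to turn.
- frame_top (a point): centre of the top edge of the wide sign frame, on its thread axis, 140 mm above the table when square. The frame is a flat dark steel plate 110 mm wide, 66 mm tall and 14 mm thick, with a white card bearing a dark open-book picture on its front and a plain dark back. x axis: the way the card faces (through the thickness); y along the width; z up. Below it a round collar 20 mm across, then the bare thread. Pinch the plate over its thickness from above.
- foot: oblong dark steel foot of the wide sign, 80 mm (x) by 110 mm (y), 14 mm thick, fixed to the table, with a low bare-steel lip 8 mm wide and 8 mm high along its front long edge (+x side). Origin at the centre of its underside, on the thread axis; x axis towards the lipped front, z up.
- portrait_sign: the other sign, to be left alone: round dark steel foot 96 mm across and 12 mm thick, carrying on a short stem a portrait plate 62 mm wide, 85 mm tall, 14 mm thick; 121 mm high in all, about 0.7 kg, loose on the table. Origin at the centre of its underside; x axis the way its card faces, z up.

How it is judged:
By the outcome, as a careful person would: the job done as asked, in the order asked, and still so for the second after the job is handed in, with the robot touching nothing.
It also fails if it takes over 32 s, if anything falls off the work surface, if the arm or the gripper's body presses on something with over 40 N, if the wrist force passes 120 N, or if a joint passes its speed limit or range.

### The arm

A 7-joint arm with a two-finger parallel gripper is mounted at the origin on the work surface. World frame = base frame: x ahead of the robot, y to its left, z up, the work surface at z = 0. Lengths are in m, angles in rad, forces in N, time in s.
With the tool pointing down it reaches from about 0.4 to 0.9 m from the base axis. Payload 5.5 kg.
Tool frame: the origin (TCP) lies on the front face of the gripper's body, between the roots of the fingers; the fingertips stand 66 mm ahead of it and the grasp point (between the pads) lies 47 mm ahead of it (bot.tip_reach is the distance from the TCP to the fingertips, in m); x points along the fingers, y is the direction in which the jaws open and shut, and the axes are right-handed (so a half turn about x gives the same grasp; the last joint's range is limited). The gripper opens to 92 mm and grips with 3 to 60 N. Pads are 19 mm wide; open, the fingers measure 130 mm over their backs; the gripper's body (75 mm by 190 mm) begins 47 mm behind the grasp point.
Start: joints at [0.263, 0.501, -0.427, 1.55, 0.221, 1.138, -0.21], TCP at [0.65, 0, 0.292] pointing down, gripper open.
Joint ranges: [-2.88, 2.88], [-0.31, 2.03], [-1.54, 1.56], [0.2, 2.42], [-1.41, 4.55], [0.19, 2.02], [-2.57, 2.57]. Speed limits (rad/s): [2.57, 2.57, 3.14, 3.14, 3.14, 3.14, 3.14].

### API

Orientations are given as a unit quaternion [x, y, z, w].
In Python, from cell import bot gives the robot as it stands.
- The arm moves only by the tool drive_tool, never from a script. Its argument "series" is a list that holds one entry, the list of rows, each a list of 7 numbers: the shift along the tool's x, y, z in cm, then the turn, a rotation vector about the tool's x, y, z in degrees, then the gripper command: -1 is shut, 1 is fully open, values between are in proportion. In form: [[[tx, ty, tz, wx, wy, wz, jaw], ...]]. A call has 1 to 5 rows; each row shifts and turns the commanded pose from where the row before left it, along the tool's axes as they then stand; what a row does not reach is not made up. A row lasts 1/8 s, in which the tool goes at most 62.5 mm and 10.7 degrees, less where a joint would pass 70% of its speed; a pose out of reach is approached as far as the arm can. A call with a gripper value outside its range is refused whole. The fingers move at their own pace and stop on an object; "squeeze" is the grip in N (left out, the last holds). Time passes only in rows, so rows that do not move let the fingers close. It gives the time, the measured TCP pose, the force and the opening at its end, in the units of the state.
- bot.observe(): the state, without advancing time (a new reading comes with each control period).
- bot.get_image(name): name is "scene" or "side" or "wrist"; returns a dict with "img" (400x640x3 uint8, red, green, blue), "K" (3x3 intrinsics, pixels), "D" ([k1, k2, p1, p2, k3] as OpenCV has them; the pictures are not rectified), "rvec" (rotation vector, rad) and "tvec" (3), from world to camera coordinates, as OpenCV has them. Camera axes: x right, y down, z forward; pixel columns grow to the right and rows downward; lengths in m; the calibration is good to about 2 mm. A picture is of the moment at which its call begins. There is no depth.
- bot.hand_in(): hands the job in, once; it reports no verdict.
The state is a dict: "t": time; "qpos": joint angles; "qd": joint speeds; "joint_efforts": joint torques, N m; "ee_pos": TCP position; "eef_rot": TCP orientation; "contact_force": force on the tool from outside, world axes, zero at the start; "ft_torque": the same for the moment, N m; "width": finger opening in m.
Only numpy, scipy, OpenCV 4.12 (cv2) and the standard library are available. Lean on these libraries where they do the work, as an engineer would, in place of code of your own. Each camera call takes 0.05 s, during which the arm holds its last target.

## Working session

There is one attempt and no reset: what is moved stays moved. The work goes in short steps, Python scripts to look and compute and a tool call to move; the robot and the scene stay as the last step left them, time stands still between calls to the robot, and variables do not carry over. Pictures are saved under pics/ and viewed, and the job is handed in when it is done.

Besides the shell and the picture viewer there is one more tool, called after "Request:" as name([rows], argument=value, ...), one row to a line, values as JSON. drive_tool: Moves the arm, as the interface text tells. Its arguments: {"type":"object","properties":{"series":{"type":"array"},"squeeze":{"type":"number"}},"required":["series"]}

```bash
mkdir -p pics; python3 - <<'E'
from cell import bot
import cv2
s=bot.observe()
for k in s: print(k,s[k])
for n in ["scene","side","wrist"]:
    d=bot.get_image(n); cv2.imwrite(f"pics/{n}0.png",d["img"][:,:,::-1]); print(n,d["K"],d["D"],d["rvec"],d["tvec"])
E
```

```text
t 0.0
qpos [ 0.26319789  0.50183384 -0.42680594  1.55147449  0.22083137  1.13829371
 -0.21026635]
qd [-0.00025501  0.00082335 -0.00090634 -0.00092335  0.00046415 -0.00022414
  0.00105784]
joint_efforts [-1.62834690e-04 -5.66597199e+01 -5.81602022e+00 -2.79113513e+01
 -6.85700797e-02  3.08415934e-02  1.78752666e-04]
ee_pos [ 6.49416573e-01 -4.56091891e-05  2.91178130e-01]
eef_rot [ 0.49949348  0.50052603 -0.50044526  0.49953428]
contact_force [-0.72329273 -1.05671437 -0.57429824]
ft_torque [-0.01801406 -0.02005587 -0.00322925]
width 0.09164165658318743
scene [[364.84386902   0.         318.32367487]
 [  0.         364.84386902 195.65263556]
 [  0.           0.           1.        ]] [0.02018085 0.         0.         0.         0.        ] [ 2.19166743  0.84943762 -0.37394268] [-0.39968182 -0.18597394  1.07055833]
side [[408.03295705   0.         314.83201976]
 [  0.         408.03295705 197.56743309]
 [  0.           0.           1.        ]] [-0.04069063  0.          0.          0.          0.        ] [ 0.15670866 -2.89465956  1.08369163] [0.55034699 0.0924929  0.8114746 ]
wrist [[342.15083029   0.         323.82060262]
 [  0.         342.15083029 199.2223365 ]
 [  0.           0.           1.        ]] [0.00127624 0.         0.         0.         0.        ] [-2.85579191e+00  1.81957832e-03  2.70510204e-03] [-0.64968027 -0.03476714  0.39065074]
```

View pics/scene0.png

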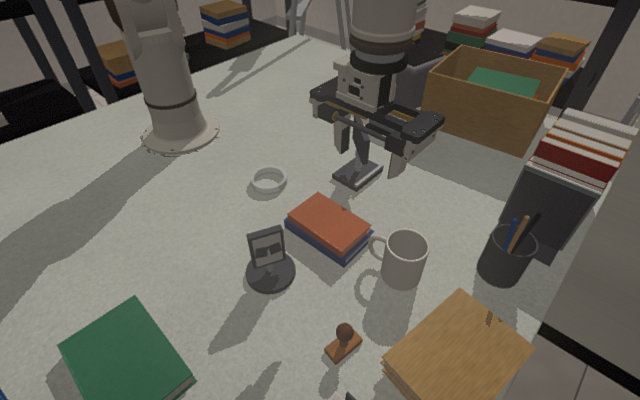

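View pics/side0.png

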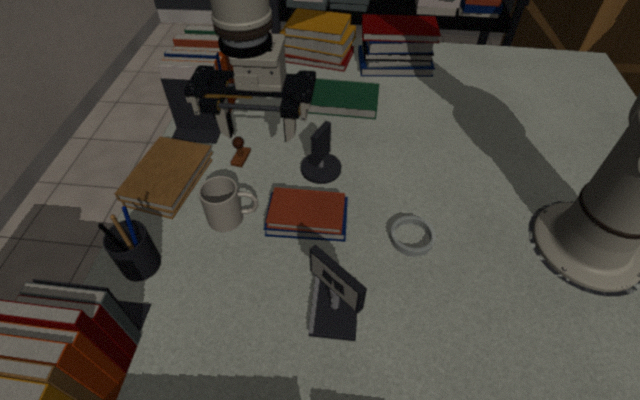

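View pics/wrist0.png

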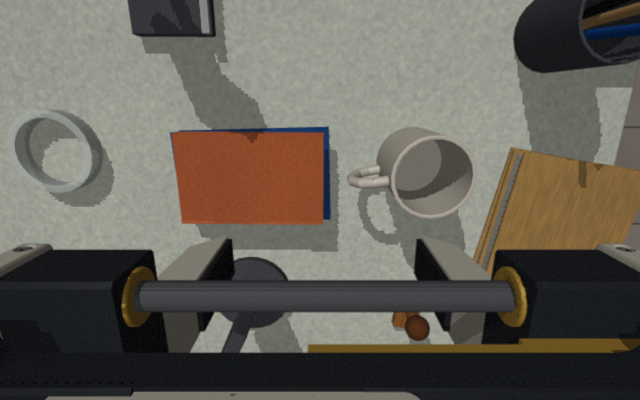

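The wide sign's foot is at about (335,305) in the side view, the portrait sign at (320,165). In the wrist view the foot appears at (172,15). I'll zoom in.

```bash
python3 - <<'E'
import cv2
a=cv2.imread("pics/side0.png")[235:350,280:400]; cv2.imwrite("pics/side0z.png",cv2.resize(a,None,fx=5,fy=5,interpolation=cv2.INTER_CUBIC))
a=cv2.imread("pics/scene0.png")[100:200,310:430]; cv2.imwrite("pics/scene0z.png",cv2.resize(a,None,fx=5,fy=5,interpolation=cv2.INTER_CUBIC))
a=cv2.imread("pics/wrist0.png")[0:60,110:240]; cv2.imwrite("pics/wrist0z.png",cv2.resize(a,None,fx=5,fy=5,interpolation=cv2.INTER_CUBIC))
E
cat > h.py <<'E'
import numpy as np,cv2
from cell import bot
def ray(d,px):
    u=cv2.undistortPoints(np.array([[px]],float),d["K"],d["D"])[0,0]
    R=cv2.Rodrigues(np.array(d["rvec"],float))[0]; t=np.array(d["tvec"],float)
    return -R.T@t, R.T@np.array([u[0],u[1],1.])
def onz(d,px,z):
    c,v=ray(d,px); return c+v*(z-c[2])/v[2]
def proj(d,P):
    return cv2.projectPoints(np.array(P,float).reshape(-1,3),np.array(d["rvec"],float),np.array(d["tvec"],float),d["K"],d["D"])[0][:,0]
E
```

```text
(no output)
```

View pics/side0z.png

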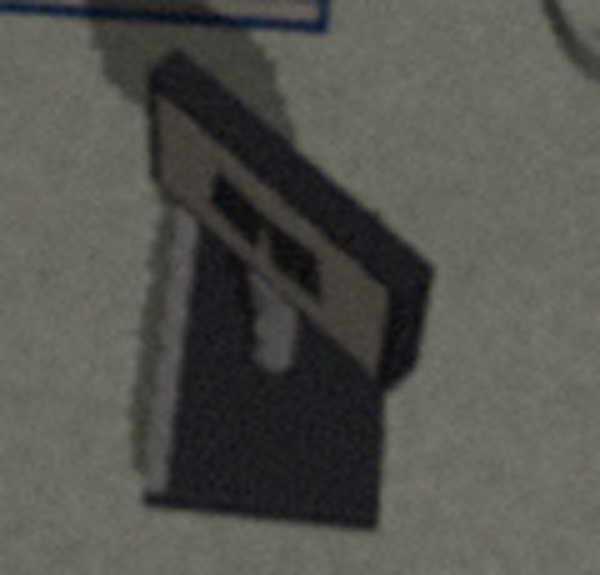

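View pics/scene0z.png

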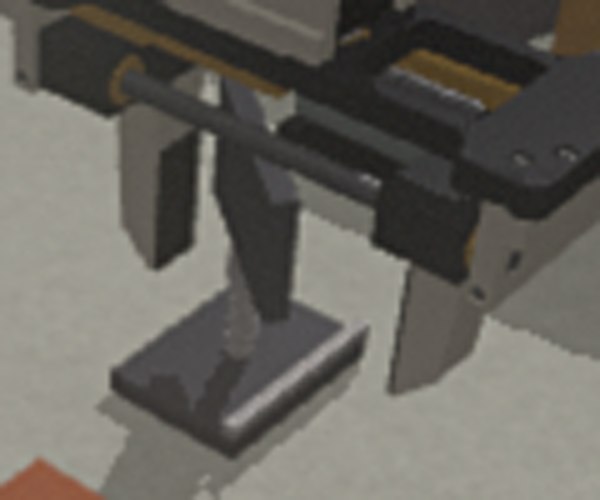

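View pics/wrist0z.png

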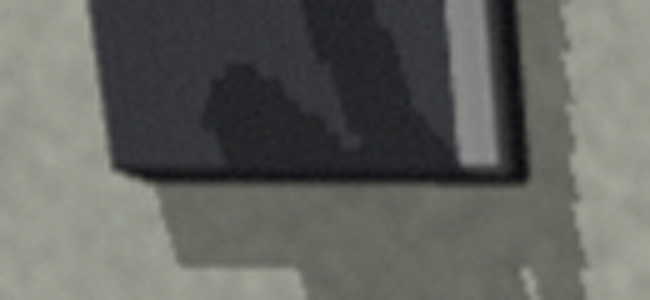

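```bash
python3 - <<'E'
from h import *
d=bot.get_image("side"); np.set_printoptions(precision=4,suppress=True)
f=lambda x,y:((x+.5)/5-.5+280,(y+.5)/5-.5+235)
T=[onz(d,f(*p),.141) for p in [(152,93),(178,52),(432,268),(388,291)]]
print("top",np.array(T), np.mean(T,0))
for i in range(4): e=T[(i+1)%4]-T[i]; print(np.linalg.norm(e),np.degrees(np.arctan2(e[1],e[0])))
L=[onz(d,f(*p),.022) for p in [(177,207),(147,490),(166,492),(199,212)]]
print("lip",np.array(L))
for i in range(4): e=L[(i+1)%4]-L[i]; print(np.linalg.norm(e),np.degrees(np.arctan2(e[1],e[0])))
B=[onz(d,f(377,515),.014),onz(d,f(383,390),.014)]
print("back",B)
w=bot.get_image("wrist")
g=lambda x,y:((x+.5)/5-.5+110,(y+.5)/5-.5)
print("wrist near top edge",onz(w,g(113,168),.014),onz(w,g(500,165),.022),onz(w,g(458,165),.022), onz(w,g(443,3),.022),onz(w,g(497,3),.022),onz(w,g(92,3),.014))
E
```

```text
top [[0.5409 0.1724 0.141 ]
 [0.5346 0.1562 0.141 ]
 [0.4523 0.2241 0.141 ]
 [0.4648 0.2329 0.141 ]] [0.4982 0.1964 0.141 ]
0.017379789643893733 -111.46045103177799
0.1066854795600433 140.4486394927032
0.015245474697759987 35.20109700317881
0.09729607563383294 -38.48436055867433
lip [[0.5373 0.1431 0.022 ]
 [0.5353 0.2506 0.022 ]
 [0.529  0.2506 0.022 ]
 [0.5291 0.1443 0.022 ]]
0.10751394174498163 91.04826231504858
0.006345956662562926 179.96693567968245
0.10628689452252987 -89.94232276659956
0.008295021652137077 -8.407036344762972
back [array([0.4587, 0.2477, 0.014 ]), array([0.4588, 0.2029, 0.014 ])]
wrist near top edge [0.4613 0.138  0.014 ] [0.5401 0.1371 0.022 ] [0.532  0.1371 0.022 ] [0.5321 0.1649 0.022 ] [0.5422 0.1649 0.022 ] [0.4619 0.1669 0.014 ]
```

Foot: centre ≈(0.499,0.195), lip facing world +x, edges within 1° of the axes. Sizes come out about 79×110 mm, which fits. The top-edge centre is ≈(0.498,0.196), on the same axis. The card normal is ≈+51°, so about 0.89 rad clockwise to go, inside the given range. Next I move over it.

Request:
drive_tool([
  [[0,-3.0,-3.9,0,0,0,1],[0,-3.0,-3.9,0,0,0,1],[0,-3.0,-3.9,0,0,0,1],[0,-3.0,-3.9,0,0,0,1],[0,-3.0,-3.9,0,0,0,1]],
])

```text
t: 0.88
ee_pos: [0.4989, 0.1962, 0.2923]
eef_rot: [0.5, 0.5, -0.5, 0.5]
contact_force: [0.6, 0.4, -0.1]
width: 0.092
```

```bash
python3 - <<'E'
from cell import bot
import cv2
for n in ["scene","side","wrist"]:
    d=bot.get_image(n); cv2.imwrite(f"pics/{n}1.png",d["img"][:,:,::-1])
s=bot.observe(); print(s["t"],s["ee_pos"],s["eef_rot"],s["qpos"])
E
```

```text
1.025 [0.49809468 0.19796635 0.29263205] [ 0.49864189  0.50167604 -0.49824546  0.50142684] [ 0.01872814  0.30847085 -0.53640837  1.83488923  0.17967962  1.04599547
 -0.58116474]
```

View pics/wrist1.png

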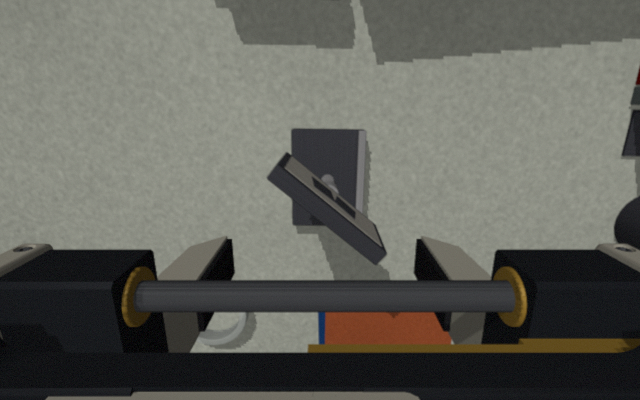

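View pics/scene1.png

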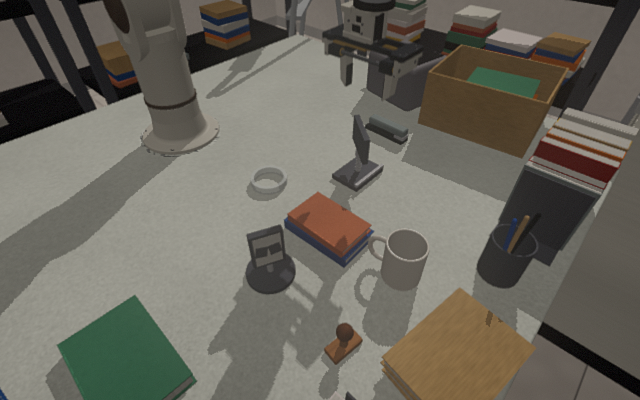

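The wrist view shows the whole sign: foot corners (292,128)–(367,226), frame top edge from (278,165) to (383,258). I'll measure it closely.

```bash
python3 - <<'E'
import cv2
from h import *
d=bot.get_image("wrist")
print(proj(d,[[.4985,.1955,.141],[.4985,.1955,.014]]), bot.observe()["ee_pos"], bot.observe()["eef_rot"])
import pickle; pickle.dump({k:d[k] for k in d},open("w1.pkl","wb"))
a=np.array(d["img"])[:,:,::-1][115:275,255:400]; a=cv2.convertScaleAbs(a,alpha=1.8)
cv2.imwrite("pics/w1z.png",cv2.resize(a,None,fx=3.7,fy=3.7,interpolation=cv2.INTER_CUBIC)); print(a.shape)
E
```

```text
[[323.38356673 207.87003863]
 [323.49737466 172.73791761]] [0.4995464  0.19584305 0.2925005 ] [ 0.49943251  0.50043702 -0.49924076  0.50088783]
(160, 145, 3)
```

View pics/w1z.png

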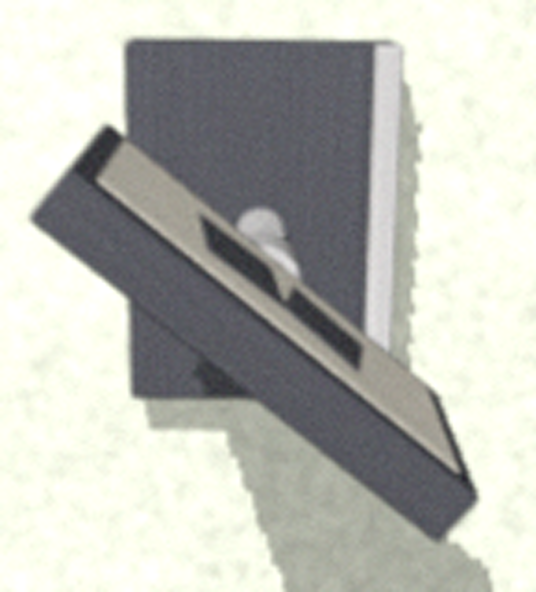

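```bash
python3 - <<'E'
from h import *
import pickle; d=pickle.load(open("w1.pkl","rb")); np.set_printoptions(precision=4,suppress=True)
f=lambda p:((p[0]+.5)/3.7-.5+255,(p[1]+.5)/3.7-.5+115)
def q(P,z):
    T=np.array([onz(d,f(p),z) for p in P]); print(T,T.mean(0))
    for i in range(len(T)): e=T[(i+1)%len(T)]-T[i]; print("  ",np.linalg.norm(e).round(4),np.degrees(np.arctan2(e[1],e[0])).round(2))
q([(32,217),(80,170),(477,495),(438,541)],.141)
print("lip"); q([(375,43),(402,45)],.022); q([(375,43),(367,335)],.022)
print("foot"); q([(127,40),(133,397),(245,398)],.014)
E
```

```text
[[0.4547 0.2217 0.141 ]
 [0.4645 0.231  0.141 ]
 [0.5453 0.1627 0.141 ]
 [0.5376 0.1521 0.141 ]] [0.5005 0.1919 0.141 ]
   0.0135 43.83
   0.1059 -40.21
   0.0131 -125.88
   0.1083 139.97
lip
[[0.5321 0.2466 0.022 ]
 [0.5397 0.2461 0.022 ]] [0.5359 0.2464 0.022 ]
   0.0076 -3.89
   0.0076 176.11
[[0.5321 0.2466 0.022 ]
 [0.5324 0.1606 0.022 ]] [0.5322 0.2036 0.022 ]
   0.086 -89.82
   0.086 90.18
foot
[[0.4616 0.2465 0.014 ]
 [0.4608 0.1376 0.014 ]
 [0.4957 0.1374 0.014 ]] [0.4727 0.1738 0.014 ]
   0.109 -90.4
   0.0349 -0.28
   0.1143 107.36
```

Wrist view: frame at -40.1° (normal +49.9°), axis (0.5005,0.192), and foot yaw ≈ 0. The two views agree within 4 mm and 1°. I'll use axis (0.4997,0.194) and a 50° turn.

Request:
drive_tool([
  [[0,0,0.2,-10,0,0,1],[0,0,0,-10,0,0,1],[0,0,0,-10,0,0,1],[0,0,0,-10,0,0,1],[0,0,0,-10,0,0,1]],
])

```text
t: 1.7
ee_pos: [0.5012, 0.1911, 0.292]
eef_rot: [0.241, 0.665, -0.241, 0.665]
contact_force: [0.0, 0.4, 0.0]
width: 0.0915
```

Request:
drive_tool([
  [[3,0,0,0,0,0,1],[3,0,0,0,0,0,1],[0,0,0,0,0,0,1]],
])

```text
t: 2.08
ee_pos: [0.4995, 0.1906, 0.23]
eef_rot: [0.242, 0.665, -0.244, 0.663]
contact_force: [0.0, -0.2, -0.0]
width: 0.0917
```

```bash
python3 - <<'E'
from cell import bot
import cv2
from scipy.spatial.transform import Rotation as R
for n in ["side","wrist"]:
    d=bot.get_image(n); cv2.imwrite(f"pics/{n}2.png",d["img"][:,:,::-1])
s=bot.observe(); print(s["t"],s["ee_pos"],R.from_quat(s["eef_rot"]).as_matrix().round(4),s["qpos"])
E
```

```text
2.175 [0.50084344 0.19228057 0.23262443] [[ 0.00e+00  6.44e-01  7.65e-01]
 [ 1.00e-04  7.65e-01 -6.44e-01]
 [-1.00e+00  1.00e-04 -0.00e+00]] [ 0.11773883  0.41274201 -0.65938701  1.88724     0.30815297  0.9441793
  0.18686161]
```

View pics/wrist2.png

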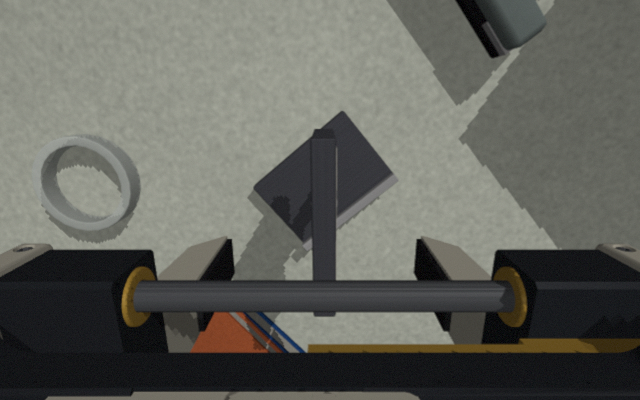

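View pics/side2.png

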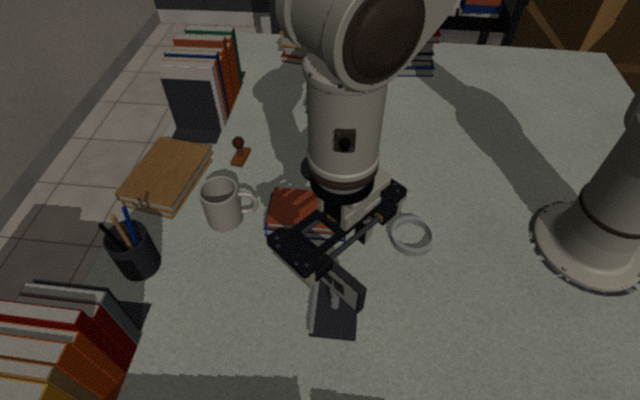

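The plate is upright and centred between the fingers (column about 323). I descend and grip.

Request:
drive_tool([
  [[2.5,0,0,0,0,0,1],[2.5,0,0,0,0,0,1],[1.3,0,0,0,0,0,1],[0,0,0,0,0,0,1]],
])

```text
t: 2.68
ee_pos: [0.5002, 0.1929, 0.1694]
eef_rot: [0.242, 0.665, -0.242, 0.664]
contact_force: [0.3, 0.8, -0.3]
width: 0.0918
```

Request:
drive_tool([
  [[0,0,0,0,0,0,-1],[0,0,0,0,0,0,-1],[0,0,0,0,0,0,-1],[0,0,0,0,0,0,-1],[0,0,0,0,0,0,-1]],
], squeeze=45)

```text
t: 3.3
ee_pos: [0.5001, 0.193, 0.1693]
eef_rot: [0.242, 0.664, -0.242, 0.665]
contact_force: [-0.8, 0.1, 0.7]
width: 0.0467
```

Request:
drive_tool([
  [[0,0,0,0,0,0,-1],[0,0,0,0,0,0,-1],[0,0,0,0,0,0,-1]],
])

```text
t: 3.68
ee_pos: [0.5, 0.193, 0.1692]
eef_rot: [0.242, 0.665, -0.242, 0.664]
contact_force: [-1.7, -0.8, 1.1]
width: 0.0163
```

```bash
python3 - <<'E'
from cell import bot
import cv2
from scipy.spatial.transform import Rotation as R
for n in ["wrist"]:
    d=bot.get_image(n); cv2.imwrite(f"pics/{n}3.png",d["img"][:,:,::-1])
s=bot.observe(); print(s["t"],s["ee_pos"],R.from_quat(s["eef_rot"]).as_matrix().round(4),s["width"],s["contact_force"],s["ft_torque"])
E
```

```text
3.725 [0.49932308 0.19221328 0.1690339 ] [[-1.800e-03  6.429e-01  7.659e-01]
 [-1.800e-03  7.659e-01 -6.429e-01]
 [-1.000e+00 -2.500e-03 -2.000e-04]] 0.013799141300434376 [-2.28267228 -1.79132476  7.52217596] [ 0.14924866 -0.02361258  0.04695643]
```

View pics/wrist3.png

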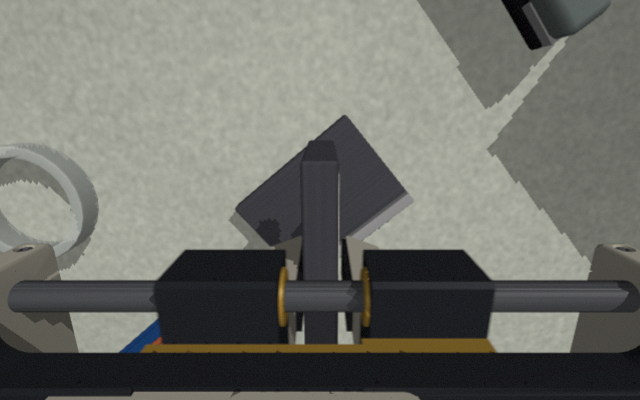

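Gripped, opening 13.8 mm, with the pads flat on the plate. Now I screw clockwise (+x of the tool), 40° first.

Request:
drive_tool([
  [[0,0,0,0,0,0,-1],[0.02,0,0,10,0,0,-1],[0.02,0,0,10,0,0,-1],[0.02,0,0,10,0,0,-1],[0.02,0,0,10,0,0,-1]],
])

```text
t: 4.35
ee_pos: [0.4994, 0.1923, 0.1684]
eef_rot: [0.455, 0.54, -0.457, 0.54]
contact_force: [-3.0, -3.2, 4.8]
width: 0.0138
```

Request:
drive_tool([
  [[0,0,0,0,0,0,-1],[0,0,0,0,0,0,-1]],
])

```text
t: 4.6
ee_pos: [0.4994, 0.1923, 0.1684]
eef_rot: [0.453, 0.543, -0.454, 0.543]
contact_force: [-4.4, -4.1, 6.6]
width: 0.014
```

```bash
python3 - <<'E'
from cell import bot
import cv2
from scipy.spatial.transform import Rotation as R
for n in ["wrist"]:
    d=bot.get_image(n); cv2.imwrite(f"pics/{n}4.png",d["img"][:,:,::-1])
    cv2.imwrite(f"pics/{n}4z.png",cv2.resize(cv2.convertScaleAbs(d["img"][90:260,220:420,::-1],alpha=1.8),None,fx=3.5,fy=3.5,interpolation=cv2.INTER_CUBIC))
s=bot.observe(); print(s["t"],s["ee_pos"],R.from_quat(s["eef_rot"]).as_matrix().round(4),s["width"],s["contact_force"],s["ft_torque"])
E
```

```text
4.65 [0.49941844 0.19224974 0.16836123] [[-0.0014  0.9841  0.1773]
 [-0.0015  0.1773 -0.9841]
 [-1.     -0.0017  0.0013]] 0.013804670820686605 [-3.35933656 -3.5177475   5.08603878] [-0.9052667   0.93649438 -0.08410326]
```

View pics/wrist4z.png

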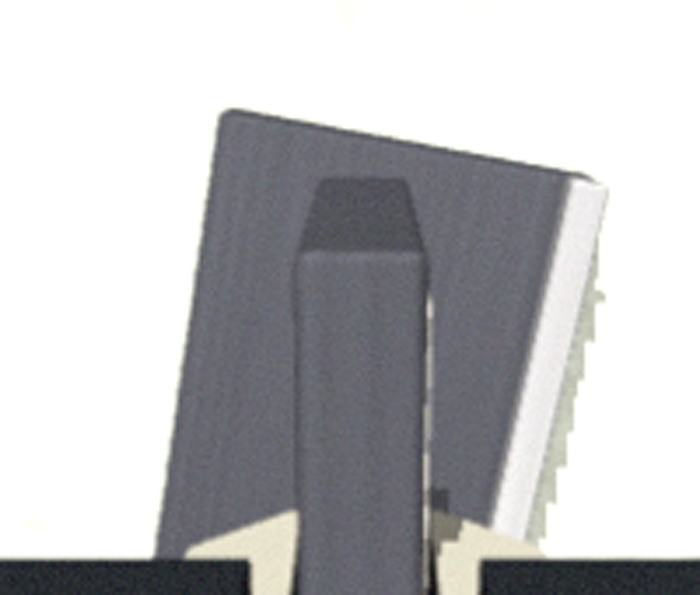

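```bash
cat > m.py <<'E'
from h import *
def edge(d,p,q,z,half=6,horiz=True):
    """subpixel edge near the line p-q (full-image px): strongest gradient on rows (or columns); world angle"""
    g=cv2.GaussianBlur(cv2.cvtColor(np.ascontiguousarray(d["img"]),cv2.COLOR_RGB2GRAY).astype(float),(0,0),.8)
    G=np.abs(np.gradient(g,axis=1 if horiz else 0)); pts=[]
    k=1 if horiz else 0
    a,b=sorted([p,q],key=lambda t:t[k])
    for r in range(int(np.ceil(a[k])),int(b[k])+1):
        c=a[1-k]+(r-a[k])/(b[k]-a[k])*(b[1-k]-a[1-k]); lo=int(round(c))-half; idx=np.arange(lo,lo+2*half+1)
        v=G[r,idx] if horiz else G[idx,r]; i=v.argmax()
        if v[i]<1.5: continue
        s=slice(max(i-1,0),i+2); x=(idx[s]*v[s]).sum()/v[s].sum()
        pts.append((x,r) if horiz else (r,x))
    W=np.array([onz(d,t,z)[:2] for t in pts],np.float32)
    vx,vy,x0,y0=cv2.fitLine(W,cv2.DIST_HUBER,0,.001,.001).ravel()
    res=np.abs((W-[x0,y0])@[-vy,vx])
    return np.degrees(np.arctan2(vy,vx))%180,len(W),np.median(res)*1e3,(x0,y0)
E
python3 - <<'E'
from m import *
d=bot.get_image("wrist")
f=lambda x,y:((x+.5)/3.5-.5+220,(y+.5)/3.5-.5+90)
print("lip in",edge(d,f(569,195),f(495,510),.022,3))
print("foot L",edge(d,f(217,130),f(167,490),.014,4))
print("foot far",edge(d,f(240,111),f(560,170),.014,4,False))
print("frame L",edge(d,f(297,280),f(297,480),.140,3))
print("frame R",edge(d,f(424,280),f(427,480),.140,3))
E
```

```text
lip in (np.float32(89.546585), 90, np.float32(0.113150194), (np.float32(0.5314011), np.float32(0.20972024)))
foot L (np.float32(89.71038), 103, np.float32(0.12863207), (np.float32(0.4600039), np.float32(0.2043201)))
foot far (np.float32(179.74757), 91, np.float32(0.08451905), (np.float32(0.5023714), np.float32(0.24750753)))
frame L (np.float32(100.204636), 57, np.float32(0.16121396), (np.float32(0.48601153), np.float32(0.2275368)))
frame R (np.float32(99.25101), 57, np.float32(0.03490044), (np.float32(0.49901772), np.float32(0.23347773)))
```

Relative to the foot edges (89.7°) the frame (mean 99.7°) has 10° left. I turn 10 more.

Request:
drive_tool([
  [[0.01,0,0,5,0,0,-1],[0.01,0,0,5,0,0,-1],[0,0,0,0,0,0,-1],[0,0,0,0,0,0,-1],[0,0,0,0,0,0,-1]],
])

```text
t: 5.32
ee_pos: [0.4994, 0.1923, 0.1682]
eef_rot: [0.498, 0.501, -0.5, 0.501]
contact_force: [-3.8, -3.8, 6.3]
width: 0.0139
```

```bash
python3 - <<'E'
from cell import bot
import cv2
from scipy.spatial.transform import Rotation as R
for n in ["wrist"]:
    d=bot.get_image(n); cv2.imwrite(f"pics/{n}5.png",d["img"][:,:,::-1])
    cv2.imwrite(f"pics/{n}5z.png",cv2.resize(cv2.convertScaleAbs(d["img"][90:260,220:420,::-1],alpha=1.8),None,fx=3.5,fy=3.5,interpolation=cv2.INTER_CUBIC))
s=bot.observe(); print(s["t"],s["ee_pos"],R.from_quat(s["eef_rot"]).as_matrix().round(4),s["width"],s["contact_force"],s["ft_torque"])
E
```

```text
5.375 [0.49942324 0.19226102 0.16819897] [[-0.0015  1.      0.0037]
 [-0.0014  0.0037 -1.    ]
 [-1.     -0.0015  0.0014]] 0.01356000044601647 [-4.93602191 -4.00563727  7.27961832] [-0.95261737  1.02695819 -0.09572256]
```

View pics/wrist5z.png

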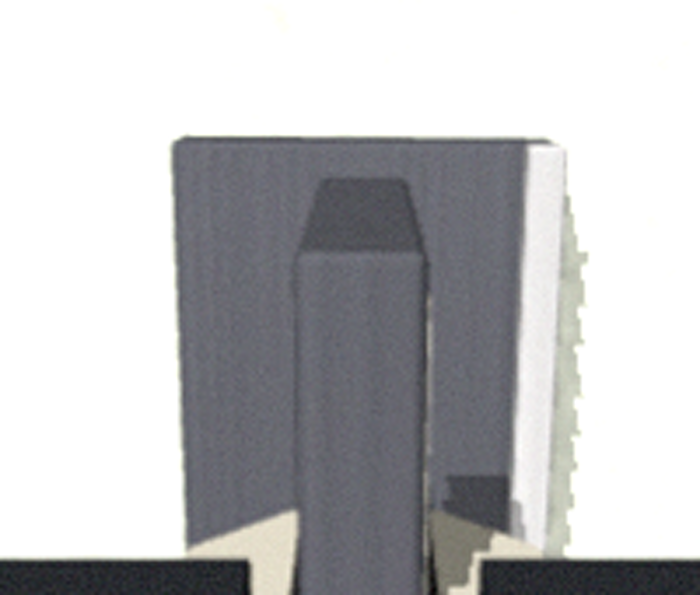

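```bash
python3 - <<'E'
from m import *
d=bot.get_image("wrist")
f=lambda x,y:((x+.5)/3.5-.5+220,(y+.5)/3.5-.5+90)
print("lip in",edge(d,f(525,160),f(512,480),.022,3))
print("foot L",edge(d,f(174,160),f(186,520),.014,4))
print("foot far",edge(d,f(190,140),f(510,142),.014,4,False))
print("frame L",edge(d,f(297,280),f(297,480),.140,3))
print("frame R",edge(d,f(424,280),f(427,480),.140,3))
E
```

```text
lip in (np.float32(89.54906), 91, np.float32(0.072347604), (np.float32(0.5314775), np.float32(0.20938861)))
foot L (np.float32(89.64995), 103, np.float32(0.120864436), (np.float32(0.46010306), np.float32(0.20037739)))
foot far (np.float32(179.56572), 92, np.float32(0.072030045), (np.float32(0.501332), np.float32(0.24758644)))
frame L (np.float32(90.74465), 57, np.float32(0.3324735), (np.float32(0.49256328), np.float32(0.23100652)))
frame R (np.float32(89.803955), 57, np.float32(0.04466649), (np.float32(0.50641173), np.float32(0.23487362)))
```

The frame is within about 0.6° of the foot. I nudge it 0.5°, then release and back off for an unobstructed check.

Request:
drive_tool([
  [[0,0,0,0.5,0,0,-1],[0,0,0,0,0,0,-1],[0,0,0,0,0,0,-1]],
])

```text
t: 5.8
ee_pos: [0.4994, 0.1923, 0.1682]
eef_rot: [-0.5, -0.499, 0.502, -0.499]
contact_force: [-4.7, -3.6, 6.6]
width: 0.0137
```

Request:
drive_tool([
  [[0,0,0,0,0,0,1],[0,0,0,0,0,0,1],[0,0,0,0,0,0,1],[0,0,0,0,0,0,1],[0,0,0,0,0,0,1]],
])

```text
t: 6.42
ee_pos: [0.5001, 0.1931, 0.1682]
eef_rot: [0.502, 0.498, -0.502, 0.498]
contact_force: [-0.9, -0.1, 0.6]
width: 0.0589
```

Request:
drive_tool([
  [[0,0,0,0,0,0,1],[-3,0,0,0,0,0,1],[-5,0,0,0,0,0,1],[-5,0,0,0,0,0,1],[0,0,0,0,0,0,1]],
])

```text
t: 7.05
ee_pos: [0.5022, 0.1943, 0.3027]
eef_rot: [0.505, 0.496, -0.499, 0.499]
contact_force: [0.6, 0.2, -0.7]
width: 0.0918
```

```bash
python3 - <<'E'
from cell import bot
import cv2,pickle
D={}
for n in ["wrist","side","scene"]:
    d=bot.get_image(n); cv2.imwrite(f"pics/{n}6.png",d["img"][:,:,::-1]); D[n]=d
pickle.dump(D,open("D6.pkl","wb"))
cv2.imwrite(f"pics/w6z.png",cv2.resize(cv2.convertScaleAbs(D["wrist"]["img"][100:290,250:410,::-1],alpha=1.8),None,fx=3,fy=3,interpolation=cv2.INTER_CUBIC))
s=bot.observe(); print(s["t"],s["ee_pos"],s["eef_rot"],s["width"],s["contact_force"])
E
```

```text
7.2 [0.49948972 0.19264231 0.29748517] [-0.50177145 -0.49789066  0.50258298 -0.49773553] 0.09174953190754409 [ 0.07699979 -0.02890494 -0.40527278]
```

View pics/w6z.png

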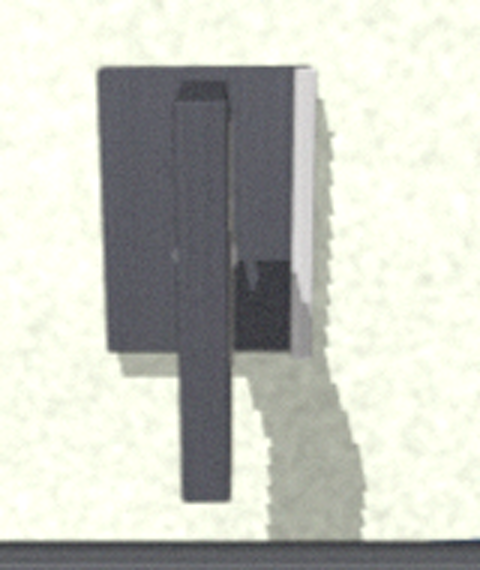

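View pics/side6.png

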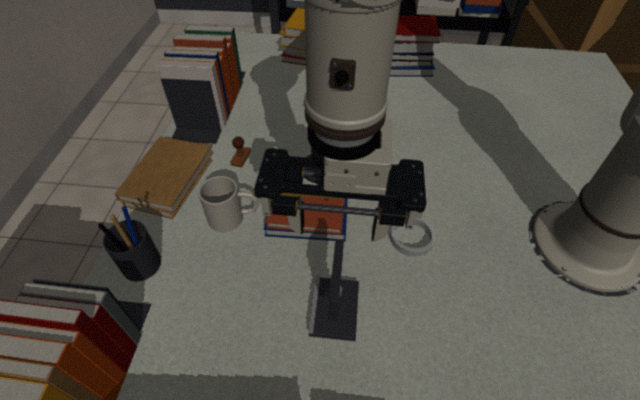

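View pics/scene6.png

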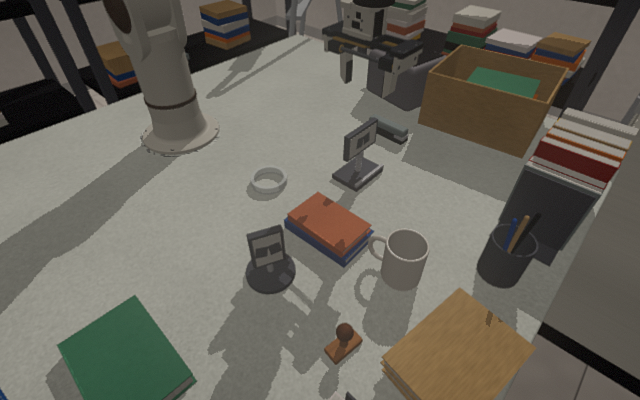

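The frame now stands parallel to the lip with the card facing over it; the portrait sign is unmoved at (270,262). Numerical check of the angles:

```bash
python3 - <<'E'
from m import *
import pickle
D=pickle.load(open("D6.pkl","rb"))
f=lambda x,y:((x+.5)/3-.5+250,(y+.5)/3-.5+100)
def go(d):
    print("lip in",edge(d,f(294,80),f(292,250),.022,2))
    print("lip out",edge(d,f(317,80),f(313,280),.022,2))
    print("foot L",edge(d,f(99,80),f(108,340),.014,3))
    print("foot far",edge(d,f(108,67),f(280,67),.014,3,False))
    print("frame L low",edge(d,f(181,380),f(183,490),.140,3))
    print("frame L",edge(d,f(176,110),f(183,490),.140,2))
    print("frame R",edge(d,f(227,110),f(230,490),.140,2))
    print("frame near",edge(d,f(188,500),f(224,500),.140,2,False))
go(D["wrist"]); print(); go(bot.get_image("wrist"))
for n in ["scene"]:
    a=cv2.imread("pics/scene0.png").astype(int);b=cv2.imread("pics/scene6.png").astype(int)
    print("portrait diff",np.abs(a-b)[222:295,244:297].mean())
E
```

```text
lip in (np.float32(89.70924), 57, np.float32(0.08830006), (np.float32(0.5310576), np.float32(0.20690715)))
lip out (np.float32(89.088776), 67, np.float32(0.32733136), (np.float32(0.53854835), np.float32(0.20236437)))
foot L (np.float32(89.709465), 87, np.float32(0.15031542), (np.float32(0.45976362), np.float32(0.20441991)))
foot far (np.float32(0.15735708), 58, np.float32(0.11293669), (np.float32(0.49653593), np.float32(0.24721795)))
frame L low (np.float32(90.38792), 37, np.float32(0.12383094), (np.float32(0.49239868), np.float32(0.16204911)))
frame L (np.float32(90.09135), 68, np.float32(0.15317506), (np.float32(0.49232903), np.float32(0.17660987)))
frame R (np.float32(90.10553), 127, np.float32(0.20924054), (np.float32(0.5064552), np.float32(0.17796946)))
frame near (np.float32(179.51361), 12, np.float32(0.003420573), (np.float32(0.49925354), np.float32(0.13752025)))

lip in (np.float32(88.60456), 4, np.float32(0.19160868), (np.float32(0.52741516), np.float32(0.22591911)))
lip out (np.float32(89.62169), 67, np.float32(0.1288529), (np.float32(0.5317777), np.float32(0.21198139)))
fo
[... 157 characters left out ...]
7670849), (np.float32(0.49297097), np.float32(0.24701916)))
frame L low (np.float32(90.76768), 37, np.float32(0.14699256), (np.float32(0.4911654), np.float32(0.1598671)))
frame L (np.float32(90.029655), 50, np.float32(0.17675744), (np.float32(0.49050745), np.float32(0.17842111)))Traceback (most recent call last):
  File "<stdin>", line 14, in <module>
  File "<stdin>", line 12, in go
  File "m.py", line 15, in edge
    vx,vy,x0,y0=cv2.fitLine(W,cv2.DIST_HUBER,0,.001,.001).ravel()
                ~~~~~~~~~~~^^^^^^^^^^^^^^^^^^^^^^^^^^^^^^
cv2.error: OpenCV(4.12.0) /io/opencv/modules/imgproc/src/linefit.cpp:618: error: (-215:Assertion failed) npoints2 >= 0 || npoints3 >= 0 in function 'fitLine'
```

Frame 90.1° against foot 89.7°: square within about 0.5°. The second measurement failed because the arm had settled to a slightly different pose, so the picked pixels were off. I'll check the portrait sign and hand in.

```bash
python3 - <<'E'
from h import *
a=cv2.imread("pics/scene0.png").astype(int);b=bot.get_image("scene")["img"][:,:,::-1].astype(int)
print("portrait diff",np.abs(a-b)[222:270,248:286].mean())
s=bot.observe(); print(s["t"],s["contact_force"],s["width"])
bot.hand_in()
E
```

```text
portrait diff 5.6675804093567255
7.3 [-0.9555802  -0.35020791 -0.17182945] 0.09190990379160026
the job is handed in; nothing more can be done
```

I screwed the wide sign's frame about 50.5° (0.88 rad) clockwise in one grasp. I then let go, backed off to about 15 cm above it and handed the job in at about 7.3 s.

- **Frame angle:** in the wrist view after release, the frame's top edges lay at 90.1° and the foot's edges at 89.7°. The frame is square within about 0.5°, and the card faces out over the lip. The first image was taken while the arm was still settling. A repeat measurement only half worked because its pixel windows had shifted, but its usable edges also agreed to about 0.5°. Its lower frame edge, over a short stretch, read about 1.2°.
- **Two views:** the side and wrist cameras differed by up to 4 mm on the thread axis. I used a point between them, and the grasp forces stayed under about 10 N in the readings I took.
- **Portrait sign:** it was never touched and looks unmoved in the before and after pictures. The mean pixel difference there was 5.7 grey levels out of 255; I put that down to image noise and the arm's shadow, but did not measure its position separately.

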